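# Clear the detergent bin's lid and hold it open

## Task

Take the wooden scrubbing brush off the lid of the detergent bin and lay it gently in the empty metal tray, flat on the tray's floor with the bristles down. Only then lift the bin's lid by its handle to about 60 degrees from closed and finish while still holding it there with the fingers so that I can refill the bin, as it falls shut if let go. Leave the bottle, the mug and the jar where they stand.

Things in the scene. Friction and masses are not known exactly. Their poses are not given: they have to be found in the camera images.
- bin: White open-topped bin for detergent tablets, fixed to the counter: 180 mm deep (its x), 220 mm wide (its y), 120 mm high. Origin: centre of its underside. Its x points from the handle side (near the robot) to the hinge side; z up.
- lid (a joint): Hinge of the bin's lid: 0 closed, grows as the lid opens upward, in rad (60 degrees = 1.047), stop at 1.45. No spring or catch; 0.25 to 0.5 kg, falls shut from every angle. The hinge line runs along the bin's y through point lid_hinge.
- lid_handle (a point): Middle of the handle's grip: a straight round steel bar, 10 mm thick, 100 mm long along the bin's y, on a leg at each end, standing 40 mm out from the lid's free edge in the plane of the lid, 124 mm above the counter when closed. 35 mm of free space between bar and bin; it can pivot between the fingers as the lid turns. Axes: the bin's when closed; turns with the lid.
- lid_hinge (a point): Middle of the hinge line, on the bin's far upper edge, 120 mm above the counter. The lid is a flat grey plate 180 x 220 x 8 mm, from this line toward the handle; closed, its underside is level with this point. The handle's grip is 220 mm from it along the lid and 4 mm above it (square to the lid).
- brush: Scrubbing brush, 46 mm wide (its x), 140 mm long (its y), 40 mm high, 0.08 to 0.17 kg, loose: wooden block (upper 22 mm) on a white bristle pad (lower 18 mm, 36 x 128 mm, hard as a block). Starts bristles down on the closed lid (top face 128 mm above the counter). Origin: centre of the bristle face; z out through the wooden back.
- tray: Empty open steel tray, fixed to the counter: 220 mm (its x) by 160 mm (its y), 35 mm high, walls and floor 4 mm thick. Origin: centre of its underside.
- bottle: Grey bottle, 76 mm across, 200 mm high, loose, to be left alone. Origin: centre of its underside.
- mug: White mug, 76 mm across, 85 mm high, its handle at its +y, loose, to be left alone. Origin: centre of its underside.
- jar: Pale plastic jar with a grey steel cap, 70 mm across, 90 mm high, loose, to be left alone. Origin: centre of its underside.
Mind the look-alikes: they are no part of the job. Several things have the shape of the brush; the one meant has the colours described above.

How it is judged:
By the outcome, as a careful person would: the job done as asked, in the order asked, and still so for the second after the job is handed in, while the arm keeps its last pose, push and grip.
It also fails if it takes over 53 s, if anything falls off the work surface, if the arm or the gripper's body presses on something with over 40 N, if the wrist force passes 120 N, or if a joint passes its speed limit or range.

## Robot

A 6-joint arm with a two-finger parallel gripper is mounted at the origin on the work surface. World frame = base frame: x ahead of the robot, y to its left, z up, the work surface at z = 0. Lengths are in m, angles in rad, forces in N, time in s.
With the tool pointing down it reaches from about 0.375 to 0.975 m from the base axis. Payload 3.8 kg.
Tool frame: the origin (TCP) lies at the very end of the fingers, on their centre line; the grasp point (between the pads) lies 19 mm behind it (bot.pinch_z is the distance from the TCP to the grasp point, in m); x points along the fingers, y is the direction in which the jaws open and shut, and the axes are right-handed (so a half turn about x gives the same grasp; the last joint's range is limited). The gripper opens to 85 mm and grips with 20 to 120 N. Pads are 22 mm wide; open, the fingers measure 114 mm over their backs; the gripper's body (76 mm by 85 mm) begins 54 mm behind the grasp point. The pads swing forward as they close: fully open they stand 13 mm farther back than shut.
Start: joints at [1.07, 0.264, 1.604, -0, 1.274, -0.037], TCP at [0.302, 0.604, 0.231] pointing down, gripper open.
Joint ranges: [-2.63, 2.63], [-0.94, 2.18], [0.31, 2.57], [-1.31, 4.45], [0, 2.66], [-2.55, 2.55]. Speed limits (rad/s): [2.57, 2.57, 3.14, 3.14, 3.14, 3.14].

## Interface

Orientations are given as a rotation vector (axis times angle).
In Python, from workcell import monitor, imaging, finish_job, bot gives the robot as it stands.
- The arm moves only by the tool jog_arm, never from a script. Its argument "rows" is a list of rows, each a list of 7 numbers: the shift along the tool's x, y, z in m, then the turn, a rotation vector about the tool's x, y, z in rad, then the opening in per cent of the stroke, from 0 (shut) to 100 (fully open). A call has 1 to 20 rows; each row is the pose to reach, as a shift and turn from the pose measured when the call began, along the tool's axes at that moment; what a row does not reach only later rows make up. A row lasts 1/10 s, in which the tool goes at most 50 mm and 8.59 degrees, less where a joint would pass 70% of its speed; a pose out of reach is approached as far as the arm can. A call with a gripper value outside its range is refused whole. The fingers move at their own pace and stop on an object; "force" is the grip in N (left out, the last holds). Time passes only in rows, so rows that repeat a pose let the fingers close. It gives the time, the measured TCP pose, the force and the opening at its end, in the units of the state.
- monitor.read_state(): the state, without advancing time (a new reading comes with each control period).
- imaging.read_camera(name): name is "side" or "top" or "wrist"; returns the picture (420x560x3 uint8, blue, green, red); there is no depth.
- imaging.camera_params(name): a dict with "fx", "fy", "cx", "cy" (pixels), "T" (4x4, takes a point from camera to world coordinates); the wrist camera has in their place "T_tool_cam" (4x4, takes a point from camera to tool coordinates, whose origin is the TCP and whose axes are the tool frame's). Camera axes: x right, y down, z forward; pixel columns grow to the right and rows downward; lengths in m; the calibration is good to about 2 mm. A picture is of the moment at which its call begins: read the wrist's pose just before it. camera_params takes no time and is no camera call.
- finish_job(): hands the job in, once; it reports no verdict.
The state is a dict: "time": time; "q": joint angles; "joint_vel": joint speeds; "joint_torque": joint torques, N m; "tool_pos": TCP position; "tcp_rot": TCP orientation; "wrist_force": force on the tool from outside, world axes, zero at the start; "torque": the same for the moment, N m; "width": opening from 0.0 (shut) to 1.0 (fully open).
Only numpy, scipy, OpenCV 4.12 (cv2) and the standard library are available. Lean on these libraries where they do the work, as an engineer would, in place of code of your own. Each camera call takes 0.05 s, during which the arm holds its last target. There are 200 camera calls.

## Working session

There is one attempt and no reset: what is moved stays moved. The work goes in short steps, Python scripts to look and compute and a tool call to move; the robot and the scene stay as the last step left them, time stands still between calls to the robot, and variables do not carry over. Pictures are saved under pics/ and viewed, about 8 in all and at most 12, crops included, and the job is handed in when it is done.

Besides the shell and the picture viewer there is one more tool, called after "Call:" as name(argument=value, ...) on one line, values as JSON. jog_arm: Moves the arm, as the interface text tells. Its arguments: {"type":"object","properties":{"rows":{"type":"array","items":{"type":"array","items":{"type":"number"}}},"force":{"type":"number"}},"required":["rows"]}

```bash
mkdir -p pics; ls; python3 - <<'E'
from workcell import monitor, imaging
import cv2,numpy as np
print(monitor.read_state())
for n in("top","side"):
    cv2.imwrite(f"pics/{n}0.png",imaging.read_camera(n))
for n in("top","side","wrist"):
    p=imaging.camera_params(n);print(n,{k:np.round(v,4).tolist() for k,v in p.items()})
E
```

```text
pics
{'time': 0.0, 'q': array([ 1.07007294e+00,  2.64764563e-01,  1.60537108e+00,  2.84614883e-05,
        1.27368871e+00, -3.69207520e-02]), 'joint_vel': array([-0.00025477, -0.00032808, -0.00124144,  0.00103154,  0.00046447,
        0.00054758]), 'joint_torque': array([-1.28082531e-03, -5.15128005e+01, -3.67308497e+01, -3.42205085e-04,
        1.31091071e-02, -2.94793028e-05]), 'tool_pos': array([0.30162002, 0.60305193, 0.22995591]), 'tcp_rot': array([ 0.36201837,  1.54064892, -0.36541182]), 'wrist_force': array([0.78725112, 0.08630025, 0.12003294]), 'torque': array([ 0.04309642,  0.05115106, -0.00816861]), 'width': 1.002315174227738}
top {'fx': 384.1374, 'fy': 384.1374, 'cx': 281.6071, 'cy': 214.2017, 'T': [[0.0044, -0.9934, 0.1146, 0.5046], [-1.0, -0.0037, 0.0059, -0.0179], [-0.0055, -0.1146, -0.9934, 1.0683], [0.0, 0.0, 0.0, 1.0]]}
side {'fx': 379.8246, 'fy': 379.8246, 'cx': 277.213, 'cy': 202.2131, 'T': [[0.9632, -0.1683, 0.2094, 0.3787], [-0.2686, -0.6166, 0.7401, -0.7875], [0.0045, -0.7691, -0.6391, 0.7905], [0.0, 0.0, 0.0, 1.0]]}
wrist {'fx': 341.2212, 'fy': 341.2212, 'cx': 282.0611, 'cy': 211.1315, 'T_tool_cam': [[0.0005, -0.2915, 0.9566, -0.1417], [1.0, 0.0003, -0.0004, -0.0015], [-0.0002, 0.9566, 0.2915, -0.075], [0.0, 0.0, 0.0, 1.0]]}
```

View pics/top0.png

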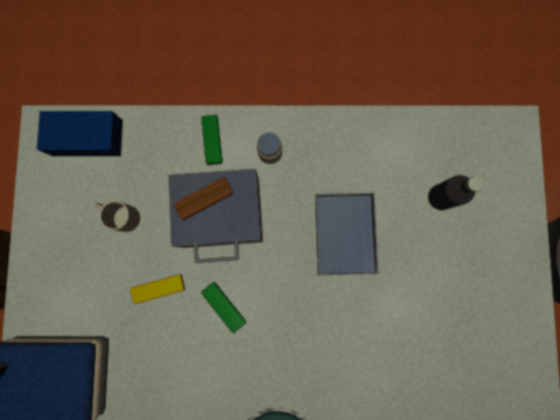

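View pics/side0.png

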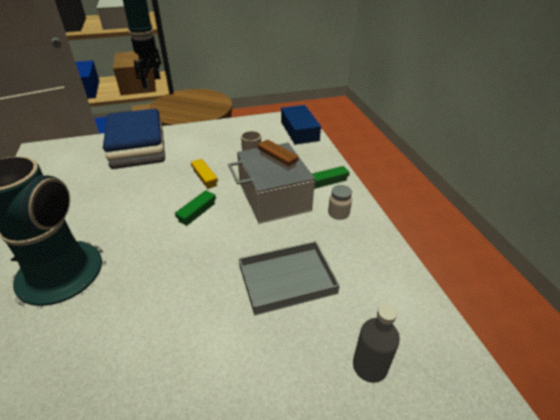

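The top view shows brown-and-white brush at (204,198) on the lid. The look-alikes are green at (212,139) and (223,307), and yellow at (157,289). The lid handle is at (216,252), the empty tray at (346,234), the jar at (269,146), the mug at (120,216) and the bottle at (452,192). I choose the brown one on the lid.

```bash
cat > h.py <<'E'
import cv2,numpy as np
from workcell import monitor, imaging
from scipy.spatial.transform import Rotation as R
def ray(p,T,uv):
    d=np.array([(uv[0]-p['cx'])/p['fx'],(uv[1]-p['cy'])/p['fy'],1.]);return T[:3,3],T[:3,:3]@d
def plane(p,T,uv,z):
    o,d=ray(p,T,uv);return o+d*(z-o[2])/d[2]
def proj(p,T,X):
    c=np.linalg.inv(T)@np.r_[X,1];return np.array([p['fx']*c[0]/c[2]+p['cx'],p['fy']*c[1]/c[2]+p['cy']])
def tool(s):
    T=np.eye(4);T[:3,:3]=R.from_rotvec(s['tcp_rot']).as_matrix();T[:3,3]=s['tool_pos'];return T
def to_tool(s,pos,rot):
    "shift and turn in tool axes from state s to world pose"
    T=tool(s);return np.round(T[:3,:3].T@(np.array(pos)-T[:3,3]),4).tolist()+np.round(R.from_matrix(T[:3,:3].T@rot).as_rotvec(),4).tolist()
def down(yaw):
    "tool pointing down, jaw axis y at angle yaw in world"
    x=np.array([0,0,-1.]);y=np.array([np.cos(yaw),np.sin(yaw),0]);return np.c_[x,y,np.cross(x,y)]
E
python3 - <<'E'
from h import *
p=imaging.camera_params("top");T=np.array(p['T'])
im=cv2.imread("pics/top0.png");hsv=cv2.cvtColor(im,cv2.COLOR_BGR2HSV)
def rect(m,z,name,win):
    k=np.zeros_like(m);x0,x1,y0,y1=win;k[y0:y1,x0:x1]=m[y0:y1,x0:x1]
    cs,_=cv2.findContours(k,0,1);c=max(cs,key=cv2.contourArea)
    w=np.array([plane(p,T,q[0],z)[:2] for q in c],np.float32)
    r=cv2.minAreaRect(w);print(name,np.round(r[0],4),np.round(r[1],4),round(r[2],2), np.round(cv2.boxPoints(r),3).tolist());return r
brown=((hsv[...,0]<18)&(hsv[...,1]>110)).astype(np.uint8)
rect(brown,.168,'brush',(165,265,165,250))
b=im.astype(int)
grey=((b[...,0]-b[...,2])>8).astype(np.uint8)
m=cv2.morphologyEx(grey|brown,cv2.MORPH_OPEN,np.ones((7,7)))
rect(m,.128,'lid',(150,275,160,256))
rect(m,.035,'tray',(300,400,180,290))
rect(grey*(1-m),.124,'handle',(180,250,247,270))
vis=cv2.resize(im[100:340,90:400],None,fx=2.4,fy=2.4)
s=(np.dstack([grey*255]*3))[100:340,90:400]
cv2.imwrite('pics/crop.png',vis)
for n,uv,z in(('jar',(269,141),.09),('mug',(121,216),.085),('bottle',(475,184),.2)):print(n,plane(p,T,uv,z))
E
```

```text
brush [0.6466 0.174 ] [0.0456 0.1372] 28.47 [[0.593999981880188, 0.22300000488758087], [0.6589999794960022, 0.10300000011920929], [0.6990000009536743, 0.125], [0.6340000033378601, 0.24500000476837158]]
lid [0.6313 0.1419] [0.171  0.1863] 4.47 [[0.5389999747276306, 0.2280000001192093], [0.5529999732971191, 0.041999999433755875], [0.7239999771118164, 0.0560000017285347], [0.7089999914169312, 0.2409999966621399]]
tray [ 0.5712 -0.1833] [0.2041 0.1444] 1.53 [[0.46700000762939453, -0.11400000005960464], [0.47099998593330383, -0.257999986410141], [0.675000011920929, -0.2529999911785126], [0.6710000038146973, -0.1080000028014183]]
handle [0.5297 0.0991] [0. 0.] 0.0 [[0.5299999713897705, 0.0989999994635582], [0.5299999713897705, 0.0989999994635582], [0.5299999713897705, 0.0989999994635582], [0.5299999713897705, 0.0989999994635582]]
jar [0.81050557 0.02180535 0.09      ]
mug [0.61180351 0.40248293 0.085     ]
bottle [ 0.6760151  -0.45526655  0.2       ]
```

View pics/crop.png

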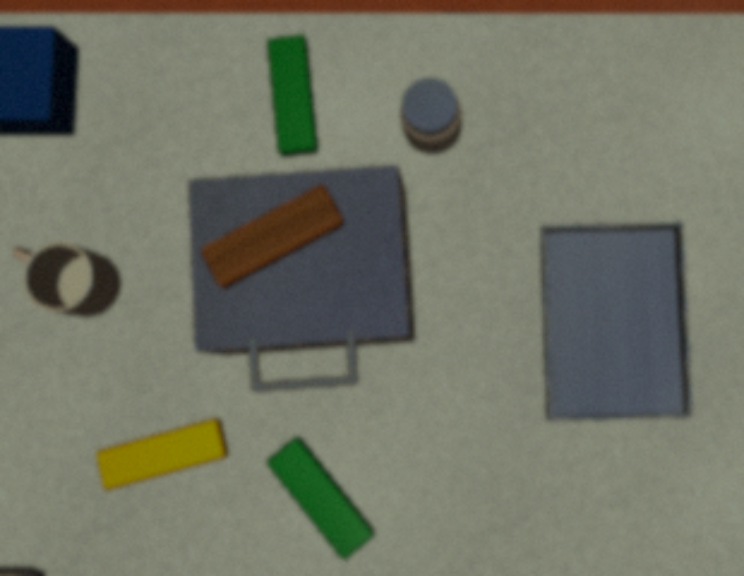

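The crop confirms it: a brown wooden block lies on the closed lid with the handle bar in front, and the tray is empty. Next I compute handle, lid and tray from the corners.

```bash
python3 - <<'E'
from h import *
p=imaging.camera_params("top");T=np.array(p['T'])
W=lambda x,y,z:plane(p,T,(90+x/2.4,100+y/2.4),z)[:2]
a,b=W(253,386,.124),W(355,379,.124);print('bar',a,b,(a+b)/2,np.linalg.norm(a-b))
c=[W(*q,.128) for q in((190,180),(398,167),(413,338),(198,350))]
print('lid',np.round(c,4).tolist(),[round(float(np.linalg.norm(c[i]-c[(i+1)%4])),4) for i in range(4)],np.mean(c,0))
e=[np.degrees(np.arctan2(*(v[::-1]))) for v in(c[0]-c[1],c[3]-c[2],c[0]-c[3],c[1]-c[2])];print(e)
t=[W(*q,.035) for q in((541,226),(681,222),(690,413),(547,418))]
print('tray',np.mean(t,0),[round(float(np.linalg.norm(t[i]-t[(i+1)%4])),4) for i in range(4)],[np.degrees(np.arctan2(*(v[::-1]))) for v in(t[0]-t[3],t[1]-t[2])])
s=monitor.read_state();print(tool(s)[:3,:3].round(3))
for yaw in(28.47,28.47+180):print(yaw,to_tool(s,(.6466,.174,.25),down(np.radians(yaw))))
E
```

```text
bar [0.49804848 0.19779587] [0.50558015 0.09401653] [0.50181432 0.1459062 ] 0.10405228601156541
lid [[0.7106, 0.2689], [0.725, 0.0526], [0.5473, 0.0351], [0.5342, 0.2541]] [0.2168, 0.1786, 0.2193, 0.177] [0.62928941 0.15267511]
[np.float64(93.82573263205349), np.float64(93.42572345134306), np.float64(4.8166318877192955), np.float64(5.601999350768163)]
tray [ 0.57419819 -0.18554375] [0.1588, 0.2144, 0.1584, 0.2154] [np.float64(1.4386533420837768), np.float64(1.336859667488218)]
[[-0.001  0.447  0.894]
 [-0.002  0.894 -0.447]
 [-1.    -0.002 -0.   ]]
28.47 [-0.0195, -0.2295, 0.5005, 0.6101, 0.0005, 0.002]
208.47 [-0.0195, -0.2295, 0.5005, -2.5315, -0.0026, 0.0007]
```

Call:
jog_arm(rows=[[-0.02,-0.23,0.5,0.61,0,0,100],[-0.02,-0.23,0.5,0.61,0,0,100],[-0.02,-0.23,0.5,0.61,0,0,100],[-0.02,-0.23,0.5,0.61,0,0,100],[-0.02,-0.23,0.5,0.61,0,0,100],[-0.02,-0.23,0.5,0.61,0,0,100],[-0.02,-0.23,0.5,0.61,0,0,100],[-0.02,-0.23,0.5,0.61,0,0,100],[-0.02,-0.23,0.5,0.61,0,0,100],[-0.02,-0.23,0.5,0.61,0,0,100],[-0.02,-0.23,0.5,0.61,0,0,100],[-0.02,-0.23,0.5,0.61,0,0,100],[-0.02,-0.23,0.5,0.61,0,0,100],[-0.02,-0.23,0.5,0.61,0,0,100],[-0.02,-0.23,0.5,0.61,0,0,100],[-0.02,-0.23,0.5,0.61,0,0,100]])

```text
time: 1.7
tool_pos: [0.6451, 0.1751, 0.2505]
tcp_rot: [0.833, 1.405, -0.836]
wrist_force: [-0.8, 0.6, 0.3]
width: 1.001
```

```bash
python3 - <<'E'
from h import *
s=monitor.read_state();im=imaging.read_camera("wrist");cv2.imwrite("pics/w1.png",im)
p=imaging.camera_params("wrist");T=tool(s)@np.array(p['T_tool_cam']);print(s['tool_pos'],s['q'])
hsv=cv2.cvtColor(im,cv2.COLOR_BGR2HSV)
m=((hsv[...,0]<18)&(hsv[...,1]>110)).astype(np.uint8);m[300:]=m[300:]
cs,_=cv2.findContours(m,0,1);c=max(cs,key=cv2.contourArea);print(cv2.boundingRect(c))
w=np.array([plane(p,T,q[0],.168)[:2] for q in c],np.float32);r=cv2.minAreaRect(w);print(r)
print(to_tool(s,(*r[0],.136),down(np.radians(28.5))))
E
```

```text
[0.64511112 0.17514829 0.25051049] [ 2.28570809e-01  2.42166668e-01  1.59547295e+00 -1.43078214e-03
  1.30554738e+00 -2.70074689e-01]
(257, 116, 68, 189)
((0.6480566263198853, 0.1774781197309494), (0.043831612914800644, 0.13579274713993073), 28.73831558227539)
[0.1145, 0.0039, -0.0007, 0.0016, 0.0009, 0.0019]
```

View pics/w1.png

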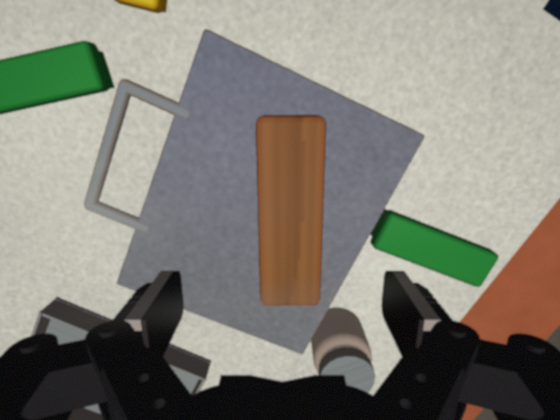

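The wrist view has the brush centred at (290,210), the handle bar from (124,83) to (89,206), and the lid clear on both sides for the fingers. I descend and grip.

Call:
jog_arm(rows=[[0.04,0.003,0,0,0,0,100],[0.08,0.003,0,0,0,0,100],[0.1,0.003,0,0,0,0,100],[0.11,0.003,0,0,0,0,100],[0.116,0.003,0,0,0,0,100],[0.116,0.003,0,0,0,0,100],[0.116,0.003,0,0,0,0,0],[0.116,0.003,0,0,0,0,0],[0.116,0.003,0,0,0,0,0],[0.116,0.003,0,0,0,0,0],[0.116,0.003,0,0,0,0,0],[0.116,0.003,0,0,0,0,0],[0.116,0.003,0,0,0,0,0],[0.116,0.003,0,0,0,0,0]], force=40)

```text
time: 3.15
tool_pos: [0.649, 0.1766, 0.1364]
tcp_rot: [0.834, 1.403, -0.834]
wrist_force: [0.7, 0.1, 5.8]
width: 0.533
```

```bash
python3 - <<'E'
from h import *
s=monitor.read_state();print(s['tool_pos'],s['wrist_force'],s['width'])
p=imaging.camera_params("wrist");s0=dict(tool_pos=np.array([.64511,.17515,.25051]),tcp_rot=np.array([.833,1.405,-.836]))
T=tool(s0)@np.array(p['T_tool_cam'])
a,b=plane(p,T,(124,83),.124),plane(p,T,(89,206),.124);d=a-b;print(a,b,(a+b)/2,np.linalg.norm(d),np.degrees(np.arctan2(d[1],d[0])))
c=[plane(p,T,q,.128)[:2] for q in((207,30),(423,135),(302,352),(118,282))]
print(np.mean(c,0),[np.linalg.norm(c[i]-c[i-1]) for i in range(4)])
E
```

```text
[0.64899684 0.17655508 0.13640182] [0.70050607 0.06824506 5.76170997] 0.5326432338424903
[0.49755829 0.19822975 0.124     ] [0.50633084 0.09541519 0.124     ] [0.50194457 0.14682247 0.124     ] 0.10318813214496408 94.87689161546655
[0.63248162 0.15826628] [np.float64(0.215666137983649), np.float64(0.17440111773108352), np.float64(0.2156779227282758), np.float64(0.1759453790121237)]
```

Call:
jog_arm(rows=[[-0.02,0,0,0,0,0,0],[-0.05,0,0,0,0,0,0],[-0.09,0,0,0,0,0,0],[-0.12,0,0,0,0,0,0],[-0.12,0,0,0,0,0,0],[-0.12,0,0,0,0,0,0]])

```text
time: 3.75
tool_pos: [0.6487, 0.1766, 0.2564]
tcp_rot: [0.835, 1.402, -0.834]
wrist_force: [0.3, -0.5, -2.0]
width: 0.533
```

```bash
python3 - <<'E'
from h import *
s=monitor.read_state();print(s['tool_pos'],s['wrist_force'],s['width'])
print(to_tool(s,(.573,-.1845,.19),down(np.radians(-88.6))))
E
```

```text
[0.64869797 0.17659555 0.25642409] [ 0.30103319 -0.47789254 -1.95237613] 0.5332306000635038
[0.0666, -0.2393, 0.2808, 2.0451, -0.0005, -0.0031]
```

Call:
jog_arm(rows=[[0.0,-0.02,0.025,0.12,0,0,0],[0.01,-0.035,0.04,0.25,0,0,0],[0.01,-0.05,0.06,0.38,0,0,0],[0.02,-0.065,0.08,0.51,0,0,0],[0.02,-0.08,0.1,0.64,0,0,0],[0.03,-0.1,0.12,0.77,0,0,0],[0.03,-0.12,0.14,0.9,0,0,0],[0.03,-0.14,0.16,1.03,0,0,0],[0.04,-0.155,0.18,1.16,0,0,0],[0.04,-0.17,0.2,1.29,0,0,0],[0.05,-0.185,0.22,1.42,0,0,0],[0.05,-0.2,0.24,1.55,0,0,0],[0.05,-0.22,0.26,1.68,0,0,0],[0.06,-0.23,0.27,1.81,0,0,0],[0.067,-0.239,0.281,1.94,0,0,0],[0.067,-0.239,0.281,2.045,0,0,0],[0.067,-0.239,0.281,2.045,0,0,0],[0.067,-0.239,0.281,2.045,0,0,0],[0.067,-0.239,0.281,2.045,0,0,0]])

```text
time: 5.65
tool_pos: [0.5729, -0.184, 0.1886]
tcp_rot: [2.209, 0.029, -2.207]
wrist_force: [-0.1, 0.2, -1.2]
width: 0.53
```

```bash
python3 - <<'E'
from h import *
s=monitor.read_state();im=imaging.read_camera("wrist");cv2.imwrite("pics/w2.png",im)
print(s['tool_pos'],s['q'],s['width'],to_tool(s,(.573,-.1845,.012),down(np.radians(-88.6))))
E
```

```text
[ 0.57293891 -0.18401229  0.18858784] [-3.52222910e-01  1.56339168e-01  1.81347799e+00  1.24731294e-04
  1.17076830e+00  1.19177513e+00] 0.5302374588353906 [0.1766, 0.0004, 0.0001, 0.0023, -0.001, -0.0003]
```

View pics/w2.png

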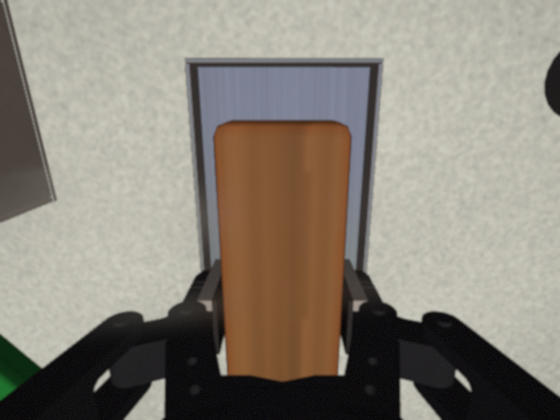

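The brush is held level and centred over the tray, whose rim corners are at (187,60) and (381,60), with clearance all round. I lower it gently.

Call:
jog_arm(rows=[[0.03,0,0,0,0,0,0],[0.07,0,0,0,0,0,0],[0.11,0,0,0,0,0,0],[0.14,0,0,0,0,0,0],[0.155,0,0,0,0,0,0],[0.162,0,0,0,0,0,0],[0.166,0,0,0,0,0,0],[0.168,0,0,0,0,0,0],[0.17,0,0,0,0,0,0],[0.172,0,0,0,0,0,0],[0.173,0,0,0,0,0,0],[0.174,0,0,0,0,0,0],[0.175,0,0,0,0,0,0],[0.175,0,0,0,0,0,0]])

```text
time: 7.1
tool_pos: [0.5734, -0.1841, 0.0139]
tcp_rot: [2.209, 0.029, -2.206]
wrist_force: [-0.4, 0.4, -1.4]
width: 0.532
```

Not touching yet (force still about −1.4 N), so I creep down.

Call:
jog_arm(rows=[[0.0005,0,0,0,0,0,0],[0.001,0,0,0,0,0,0],[0.0015,0,0,0,0,0,0],[0.002,0,0,0,0,0,0],[0.002,0,0,0,0,0,0],[0.002,0,0,0,0,0,0]])

```text
time: 7.7
tool_pos: [0.5734, -0.1841, 0.012]
tcp_rot: [2.209, 0.029, -2.206]
wrist_force: [-0.1, 0.3, 0.3]
width: 0.534
```

Contact (the brush's weight is now on the floor). I release and rise.

Call:
jog_arm(rows=[[0,0,0,0,0,0,62],[0,0,0,0,0,0,70],[0,0,0,0,0,0,80],[0,0,0,0,0,0,80],[0,0,0,0,0,0,80],[-0.02,0,0,0,0,0,80],[-0.05,0,0,0,0,0,80],[-0.1,0,0,0,0,0,80],[-0.15,0,0,0,0,0,80],[-0.2,0,0,0,0,0,80],[-0.25,0,0,0,0,0,80],[-0.25,0,0,0,0,0,80]])

```text
time: 8.9
tool_pos: [0.5777, -0.1857, 0.2724]
tcp_rot: [2.224, 0.022, -2.186]
wrist_force: [1.6, -0.5, 0.2]
width: 0.797
```

```bash
python3 - <<'E'
from h import *
s=monitor.read_state();im=imaging.read_camera("wrist");cv2.imwrite("pics/w3.png",im)
p=imaging.camera_params("wrist");T=tool(s)@np.array(p['T_tool_cam'])
hsv=cv2.cvtColor(im,cv2.COLOR_BGR2HSV);m=((hsv[...,0]<18)&(hsv[...,1]>110)).astype(np.uint8)
cs,_=cv2.findContours(m,0,1);c=max(cs,key=cv2.contourArea)
print(cv2.minAreaRect(np.array([plane(p,T,q[0],.044)[:2] for q in c],np.float32)))
print(s['tool_pos'],s['wrist_force'],to_tool(s,(.502,.1465,.2),down(np.radians(4.5))))
E
```

```text
((0.5732932686805725, -0.1851605325937271), (0.13475579023361206, 0.04296917840838432), 1.4259790182113647)
[ 0.5776703  -0.18570625  0.27242663] [ 1.59463717 -0.49227311  0.2383423 ] [0.069, -0.3346, 0.068, -1.6228, -0.0077, -0.019]
```

View pics/w3.png

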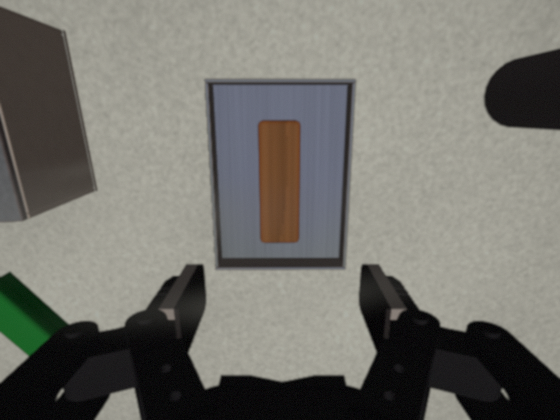

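The brush lies flat at (280,182), centred in the tray. Now to the handle.

Call:
jog_arm(rows=[[0.0,-0.02,0.005,-0.1,0,0,35],[0.0,-0.04,0.01,-0.2,0,-0.005,35],[0.0,-0.06,0.015,-0.3,0,-0.01,35],[0.0,-0.08,0.02,-0.4,0,-0.01,35],[0.0,-0.1,0.025,-0.5,0,-0.01,35],[0.0,-0.13,0.03,-0.62,0,-0.01,35],[0.01,-0.155,0.035,-0.74,0,-0.01,35],[0.02,-0.18,0.04,-0.86,0,-0.01,35],[0.03,-0.2,0.045,-0.98,0,-0.01,35],[0.03,-0.23,0.05,-1.1,0,-0.015,35],[0.04,-0.25,0.055,-1.22,0,-0.019,35],[0.05,-0.28,0.06,-1.34,-0.005,-0.019,35],[0.06,-0.3,0.065,-1.46,-0.008,-0.019,35],[0.069,-0.32,0.068,-1.56,-0.008,-0.019,35],[0.069,-0.335,0.068,-1.623,-0.008,-0.019,35],[0.069,-0.335,0.068,-1.623,-0.008,-0.019,35],[0.069,-0.335,0.068,-1.623,-0.008,-0.019,35],[0.069,-0.335,0.068,-1.623,-0.008,-0.019,35]])

```text
time: 10.75
tool_pos: [0.4998, 0.1469, 0.1964]
tcp_rot: [1.15, 1.251, -1.156]
wrist_force: [0.8, 0.1, 1.1]
width: 0.352
```

```bash
python3 - <<'E'
from h import *
s=monitor.read_state();im=imaging.read_camera("wrist");cv2.imwrite("pics/w4.png",im)
print(s['tool_pos'],s['width'],s['wrist_force'],tool(s)[:3,:3].round(3).tolist(),to_tool(s,(.502,.1465,.104),down(np.radians(4.5))))
E
```

```text
[0.49975109 0.14693182 0.19635136] 0.352473555210066 [0.76515376 0.14594371 1.09892093] [[-0.006, 0.997, 0.077], [0.001, 0.077, -0.997], [-1.0, -0.006, -0.002]] [0.0923, 0.0028, 0.0008, -0.0014, -0.0018, 0.0064]
```

View pics/w4.png

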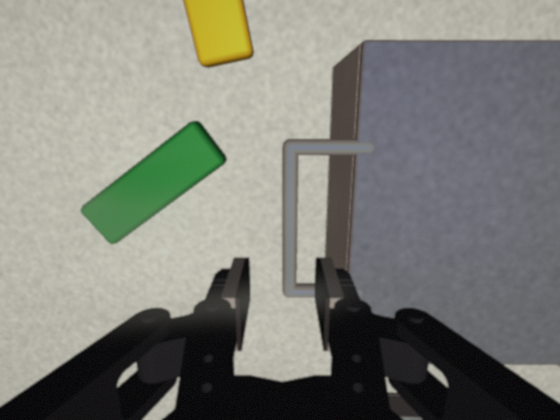

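The bar runs from (291,143) to (290,292), between the fingertips at (240,262) and (323,262). I check it against the ray-cast.

```bash
python3 - <<'E'
from h import *
s=monitor.read_state();p=imaging.camera_params("wrist");T=tool(s)@np.array(p['T_tool_cam'])
a,b=plane(p,T,(291,144),.124),plane(p,T,(290,292),.124);c=(a+b)/2;d=a-b;print(a,b,c,np.degrees(np.arctan2(d[1],d[0])))
print(to_tool(s,(*c[:2],.104),down(np.arctan2(d[1],d[0])-np.pi/2)))
E
```

```text
[0.49966102 0.19860372 0.124     ] [0.50770623 0.09567168 0.124     ] [0.50368362 0.1471377  0.124     ] 94.46917624881172
[0.0926, 0.0043, 0.0002, -0.0009, -0.0019, 0.0059]
```

Call:
jog_arm(rows=[[0.01,0.004,0,0,0,0.006,35],[0.03,0.004,0,0,0,0.006,35],[0.06,0.004,0,0,0,0.006,35],[0.08,0.004,0,0,0,0.006,35],[0.091,0.004,0,0,0,0.006,35],[0.091,0.004,0,0,0,0.006,35],[0.091,0.004,0,0,0,0.006,35],[0.091,0.004,0,0,0,0.006,0],[0.091,0.004,0,0,0,0.006,0],[0.091,0.004,0,0,0,0.006,0],[0.091,0.004,0,0,0,0.006,0],[0.091,0.004,0,0,0,0.006,0],[0.091,0.004,0,0,0,0.006,0],[0.091,0.004,0,0,0,0.006,0]], force=30)

```text
time: 12.2
tool_pos: [0.5042, 0.1475, 0.1071]
tcp_rot: [1.155, 1.245, -1.15]
wrist_force: [-1.6, -0.7, 6.5]
width: 0.101
```

```bash
python3 - <<'E'
from h import *
s=monitor.read_state();print(s['tool_pos'],s['width'],s['wrist_force'])
# arc about hinge: bar at 220 mm along the lid and 4 mm above the hinge line
B=tool(s)[:3,:3];u=np.array([np.cos(np.radians(4.5)),np.sin(np.radians(4.5)),0]);z=np.array([0,0,1.])
P=lambda a:-u*(.22*np.cos(a)+-.004*np.sin(a))+z*(.22*np.sin(a)+.004*np.cos(a))
for d in range(4,64,4):print(d,np.round(B.T@(P(np.radians(d))-P(0)),3).tolist())
E
```

```text
[0.50417705 0.14754184 0.10708953] 0.10121829523422421 [-1.5765286  -0.66730877  6.46870488]
4 [-0.015, 0.001, -0.0]
8 [-0.031, 0.003, -0.0]
12 [-0.046, 0.006, -0.0]
16 [-0.06, 0.01, -0.0]
20 [-0.075, 0.015, -0.0]
24 [-0.089, 0.021, -0.0]
28 [-0.103, 0.028, -0.0]
32 [-0.116, 0.036, -0.0]
36 [-0.128, 0.045, -0.0]
40 [-0.14, 0.054, -0.0]
44 [-0.152, 0.065, -0.0]
48 [-0.162, 0.076, -0.0]
52 [-0.172, 0.088, -0.0]
56 [-0.18, 0.101, -0.001]
60 [-0.188, 0.114, -0.001]
```

Gripped the bar (8.6 mm opening). I follow the arc to 28° first and check.

Call:
jog_arm(rows=[[-0.008,0,0,0,0,0,0],[-0.015,0.001,0,0,0,0,0],[-0.023,0.002,0,0,0,0,0],[-0.031,0.003,0,0,0,0,0],[-0.038,0.004,0,0,0,0,0],[-0.046,0.006,0,0,0,0,0],[-0.053,0.008,0,0,0,0,0],[-0.06,0.01,0,0,0,0,0],[-0.068,0.012,0,0,0,0,0],[-0.075,0.015,0,0,0,0,0],[-0.082,0.018,0,0,0,0,0],[-0.089,0.021,0,0,0,0,0],[-0.096,0.024,0,0,0,0,0],[-0.103,0.028,0,0,0,0,0],[-0.103,0.028,0,0,0,0,0]])

```text
time: 13.7
tool_pos: [0.5315, 0.1496, 0.2118]
tcp_rot: [1.154, 1.246, -1.151]
wrist_force: [-8.4, 0.3, 2.6]
width: 0.103
```

```bash
python3 - <<'E'
from h import *
s=monitor.read_state();print(s['tool_pos'],s['width'],s['wrist_force'],s['torque'])
a=imaging.read_camera("side");cv2.imwrite("pics/s2.png",cv2.resize(a[80:280,170:400],None,fx=2.5,fy=2.5))
B=tool(s)[:3,:3];u=np.array([np.cos(np.radians(4.5)),np.sin(np.radians(4.5)),0]);z=np.array([0,0,1.])
P=lambda a:-u*(.22*np.cos(a)+-.004*np.sin(a))+z*(.22*np.sin(a)+.004*np.cos(a))
P0=np.array([.50418,.14754,.10709])-P(0)
for d in range(30,63,2):print(d,np.round(B.T@(P0+P(np.radians(d))-s['tool_pos']),3).tolist())
E
```

```text
[0.53154316 0.1495856  0.211775  ] 0.10343823363459266 [-8.37749508  0.26721522  2.60658024] [0.06212505 1.35316146 0.01739499]
30 [-0.005, 0.004, -0.0]
32 [-0.011, 0.008, -0.0]
34 [-0.018, 0.012, -0.0]
36 [-0.024, 0.017, -0.0]
38 [-0.03, 0.022, -0.0]
40 [-0.036, 0.027, -0.0]
42 [-0.041, 0.032, -0.0]
44 [-0.047, 0.037, -0.0]
46 [-0.052, 0.043, -0.0]
48 [-0.057, 0.048, -0.0]
50 [-0.062, 0.054, -0.0]
52 [-0.067, 0.06, -0.0]
54 [-0.072, 0.067, -0.0]
56 [-0.076, 0.073, -0.0]
58 [-0.08, 0.079, -0.0]
60 [-0.084, 0.086, -0.0]
62 [-0.087, 0.093, -0.0]
```

View pics/s2.png

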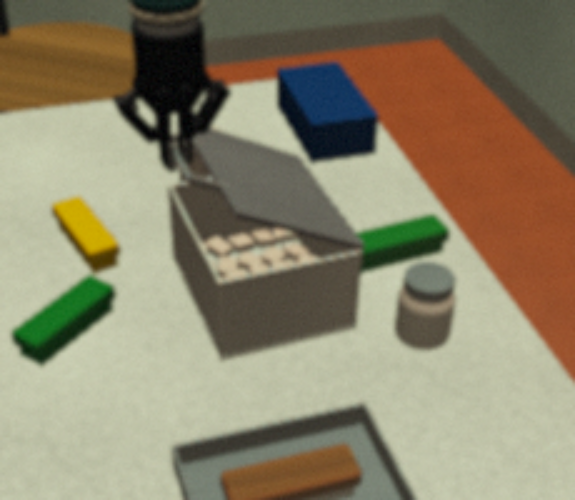

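The lid is open and held at about 28° (crop: fingers on the bar at (175,150)), and the brush is in the tray. I continue to 60°.

Call:
jog_arm(rows=[[-0.005,0.004,0,0,0,0,0],[-0.011,0.008,0,0,0,0,0],[-0.018,0.012,0,0,0,0,0],[-0.024,0.017,0,0,0,0,0],[-0.03,0.022,0,0,0,0,0],[-0.036,0.027,0,0,0,0,0],[-0.041,0.032,0,0,0,0,0],[-0.047,0.037,0,0,0,0,0],[-0.052,0.043,0,0,0,0,0],[-0.057,0.048,0,0,0,0,0],[-0.062,0.054,0,0,0,0,0],[-0.067,0.06,0,0,0,0,0],[-0.072,0.067,0,0,0,0,0],[-0.076,0.073,0,0,0,0,0],[-0.08,0.079,0,0,0,0,0],[-0.084,0.086,0,0,0,0,0],[-0.084,0.086,0,0,0,0,0],[-0.084,0.086,0,0,0,0,0]])

```text
time: 15.55
tool_pos: [0.6182, 0.1562, 0.2994]
tcp_rot: [1.156, 1.244, -1.147]
wrist_force: [-6.8, 0.5, 9.2]
width: 0.105
```

```bash
python3 - <<'E'
from h import *
s=monitor.read_state();print(s['tool_pos'],s['width'],s['wrist_force'])
a=imaging.read_camera("side");cv2.imwrite("pics/s3.png",cv2.resize(a[60:320,170:400],None,fx=2.3,fy=2.3))
t=tool(s);g=t[:3,3]-.019*t[:3,0];u=np.array([np.cos(np.radians(4.5)),np.sin(np.radians(4.5)),0])
H=np.array([.5037,.1471,.12])+.22*u;d=g-H;r=np.hypot(d@u,d[2]);print(r,np.degrees(np.arctan2(d[2],-d@u)-.004/.22))
print(g,'bar in side px',proj(imaging.camera_params("side"),np.array(imaging.camera_params("side")['T']),g))
E
```

```text
[0.61816249 0.15616707 0.29944673] 0.1049510432523832 [-6.80028919  0.53459343  9.20343577]
0.2246373093111161 61.014529891428246
[0.61808003 0.15610572 0.31844645] bar in side px [268.18899977 108.51539975]
```

View pics/s3.png

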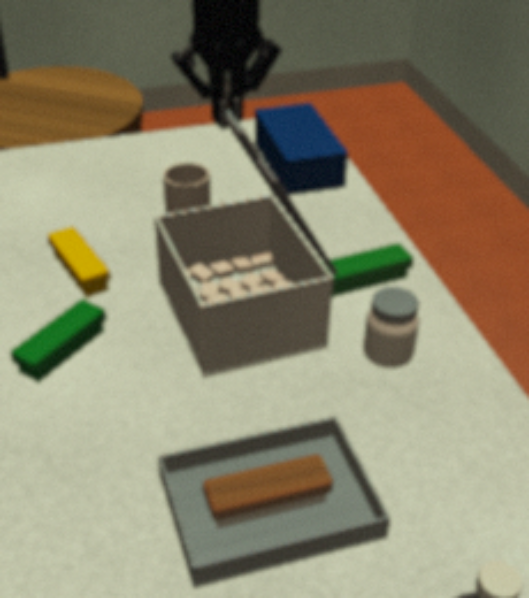

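```bash
python3 -c "
from workcell import finish_job,monitor
s=monitor.read_state();print(s['tool_pos'],s['wrist_force'],s['width'],s['time']);print(finish_job())"
```

```text
[0.61804432 0.15616929 0.29935862] [-6.28312895  0.82358434  8.76214418] 0.0982042748620374 15.6
the job is handed in; nothing more can be done
None
```

The brush is in the tray and the lid is being held open at about 60°. I handed the job in at 15.6 s of the 53 s allowed.

- **Brush:** I took the brown wooden brush off the lid and set it down in the tray, bristles down, easing it on until the force showed contact. The wrist view taken after release put it flat, within 1 mm of the tray centre I had measured and in line with the tray's long side.
- **Lid:** I then gripped the handle bar and raised the lid along its arc. The last reading from the grasp point was about 61°. The grasp point came out about 5 mm farther from the hinge than the 220 mm given, so the angle could be off by a degree or two.
- **Hold:** The fingers are closed on the bar at about 8–9 mm and the wrist force was steady at about 11 N.
- **Other items:** In the last side picture the mug and jar stood where they started, and the bottle was only partly in view. The arm never went near any of them.

No check failed. The only disagreement was that 5 mm, along with a steady 6–7 N sideways pull on the handle from the arc not matching exactly.

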